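# Close up the tea chest

## Robot

A 6-joint arm with a two-finger parallel gripper is mounted at the origin on the work surface. World frame = base frame: x ahead of the robot, y to its left, z up, the work surface at z = 0. Lengths are in m, angles in rad, forces in N, time in s.
With the tool pointing down it reaches from about 0.425 to 0.95 m from the base axis. Payload 14.7 kg.
Tool frame: the origin (TCP) lies at the very end of the fingers, on their centre line; the grasp point (between the pads) lies 19 mm behind it (robot.grasp_offset is the distance from the TCP to the grasp point, in m); z points along the fingers, y is the line along which they close (so a half turn about z gives the same grasp; the last joint's range is limited). The gripper opens to 85 mm and grips with 20 to 120 N. Pads are 22 mm wide; open, the fingers measure 114 mm over their backs; the gripper's body (76 mm by 85 mm) begins 54 mm behind the grasp point. The pads swing forward as they close: fully open they stand 13 mm farther back than shut.
Start: joints at [-1.195, 0.48, 1.596, -0, 1.065, -0.047], TCP at [0.267, -0.593, 0.231] pointing down, gripper open.
Joint ranges: [-2.75, 2.75], [-0.82, 2.05], [0.23, 2.67], [-1.56, 4.7], [0.09, 2.69], [-2.92, 2.92]. Speed limits (rad/s): [1.89, 1.89, 2.39, 3.01, 3.01, 3.01].

## Interface

Orientations are given as [roll, pitch, yaw] about the fixed x, y, z axes, in that order (R = Rz(yaw) Ry(pitch) Rx(roll)).
In Python, from plant import robot gives the robot as it stands.
- The arm moves only by the tool play_rows, never from a script. Its argument "plan" is a list of rows, each a list of 6 numbers: the shift along the tool's x, y, z as a fraction of full scale, then the turn, a rotation vector about the tool's x, y, z as a fraction of full scale. In form: [[x, y, z, rx, ry, rz], ...]. A call has 1 to 5 rows; each row is the pose to reach, as a shift and turn from the pose commanded when the call began, along the tool's axes at that moment; what a row does not reach only later rows make up. Full scale, the value 1, is 30 cm for a shift and 90 degrees for a turn. A row lasts 1/8 s, in which the tool goes at most 62.5 mm and 10.7 degrees, less where a joint would pass 70% of its speed; a pose out of reach is approached as far as the arm can. A call with a number of a shift or a turn outside -1 to 1 is refused whole. A call with a gripper value outside its range is refused whole. "claw" is the opening, from -1 (shut) to 1 (fully open), set as the call begins (left out, the last holds). The fingers move at their own pace and stop on an object; the grip force is fixed at half the most. Time passes only in rows, so rows that repeat a pose let the fingers close. It gives the time, the measured TCP pose, the force, the opening and the grip force at its end, in the units of the state.
- robot.observe(): the state, without advancing time (a new reading comes with each control period).
- robot.grab_frame(name): name is "scene" or "top"; returns the picture (420x560x3 uint8, red, green, blue); there is no depth.
- robot.camera_model(name): a dict with "fov_y" (degrees; the focal length in pixels is half the picture's height over the tangent of half this angle, whatever the lens; pixels are square), "cx", "cy" (the principal point, pixels), "R" (3x3) and "t" (3): a world point X has camera coordinates R X + t. Camera axes: x right, y down, z forward; pixel columns grow to the right and rows downward; lengths in m; the calibration is good to about 2 mm. A picture is of the moment at which its call begins. camera_model takes no time and is no camera call.
- robot.hand_in(): hands the job in; it is judged then, once.
The state is a dict: "time_s": time; "joint_pos": joint angles; "dq": joint speeds; "tau": joint torques, N m; "tcp_pos": TCP position; "tool_rot": TCP orientation; "contact_force": force on the tool from outside, world axes, zero at the start; "wrist_torque": the same for the moment, N m; "finger_gap": finger opening in m; "grasp_force": force on a finger pad.
Only numpy, scipy, OpenCV 4.12 (cv2) and the standard library are available. Lean on these libraries where they do the work, as an engineer would, in place of code of your own. Each camera call takes 0.05 s, during which the arm holds its last target. There are 200 camera calls.

## Task

Close up the tea chest on the kitchen island: with the fingertips, push both of its drawers fully home and push the raised lid down until it lies flat on the chest. Do it gently, so that neither the drawers nor the lid slam. Leave the mug, the jar and the syrup bottle standing where they are; nothing is to be picked up.

Things in the scene. Friction and masses are not known exactly. Their poses are not given: they have to be found in the camera images.
- chest: wooden tea chest, fixed, 170 deep (x) x 300 wide (y) x 95 mm high, 105 mm with the lid shut. Origin: centre of its underside; x points from the drawer side to the hinge side, y to its left, z up. Carcass front at x = -85 mm, lid hinge at x = +85 mm. Two drawers side by side, centred at y = +73 and -73 mm; above them a shallow tray, covered by the lid
- drawer_left (a joint): how far the left (+y) drawer stands out, in m: 0 = fully home, up to 0.09. It opens along the chest's -x; about 1.5 N of friction, some damping (6 N s/m), no spring: it stays where it is left. Initially open 30 to 70 mm
- drawer_left_front (a point): centre of the outer face of the left drawer's flat green front panel (142 wide x 60 high x 12 mm thick, no knob; the dark strip is a finger groove). When home this point is at x = -97, y = +73, z = +36 mm of the chest; the panel spans z = 6 to 66 mm. Its x axis points into the chest
- drawer_right (a joint): the same for the right (-y) drawer: 0 = fully home, up to 0.09 m
- drawer_right_front (a point): centre of the outer face of the right drawer's green front panel, same size; when home at x = -97, y = -73, z = +36 mm of the chest
- lid (a joint): angle of the lid in rad: 0 = shut, flat on the chest; grows as it opens (its front edge rises and swings back towards the hinge); 1.4 = the stop, almost upright. Initially 0.9 to 1.25. A stiff hinge (0.45 N m of friction) holds it at any angle, so it must be pushed all the way down; about 2 to 5 N at its front edge moves it
- lid_edge (a point): middle of the free (front) edge of the lid, on its outer face (top when shut). Lid: light wood panel, 175 mm from hinge to free edge, 300 wide, 10 mm thick. Shut, this point is at x = -90, y = 0, z = +105 mm of the chest. Raised, the outer face looks up and towards chest +x: push from that side. Its x axis runs from free edge to hinge, z is the outward normal
- lid_hinge (a point): middle of the hinge line (along the chest's y) at x = +85, y = 0, z = +95 mm of the chest; the lid's underside lies on this line and its outer face is 10 mm off it
- mug: blue mug, 80 mm across, 92 mm high, loose, 0.3 kg; origin at the centre of its underside
- jar: white jar with a green cap, 74 mm across, 100 mm high, loose, 0.4 kg; origin at the centre of its underside
- syrup: amber syrup bottle with a yellow cap, 60 mm across, 135 mm high, loose, 0.35 kg; origin at the centre of its underside

How it is judged:
By the outcome, as a careful person would: the job done as asked, in the order asked, and still so for the second after the job is handed in, with the robot touching nothing.
It also fails if it takes over 64 s, if anything falls off the work surface, if the arm or the gripper's body presses on something with over 40 N, if the wrist force passes 120 N, or if a joint passes its speed limit or range.

## Working session

There is one attempt and no reset: what is moved stays moved. The work goes in short steps, Python scripts to look and compute and a tool call to move; the robot and the scene stay as the last step left them, time stands still between calls to the robot, and variables do not carry over. Pictures are saved under pics/ and viewed, at most 10 in all, crops included, and the job is handed in when it is done.

Besides the shell and the picture viewer there is one more tool, called as name(argument=value, ...) on one line, values as JSON. play_rows: Moves the arm, as the interface text tells. Shift numbers are shares of 30 cm and turn numbers shares of 90 degrees, none past 1 either way. Its arguments: {"type":"object","properties":{"plan":{"type":"array"},"claw":{"type":"number"}},"required":["plan"]}

```bash
mkdir -p pics
python3 - <<'E'
from plant import robot
import cv2
for n in("scene","top"):
    cv2.imwrite(f"pics/{n}0.png",cv2.resize(robot.grab_frame(n)[:,:,::-1],(800,600),interpolation=cv2.INTER_CUBIC))
    c=robot.camera_model(n);print(n,c)
s=robot.observe();print(s)
E
```

```text
scene {'fov_y': 44.94560559060761, 'cx': 283.183730547433, 'cy': 207.94185978996936, 'R': array([[ 0.92953613,  0.3686332 ,  0.00849422],
       [ 0.27033316, -0.66563711, -0.69559127],
       [-0.25076396,  0.64887349, -0.71838752]]), 't': array([-0.56088866, -0.07985074,  1.41535069])}
top {'fov_y': 53.67458032841297, 'cx': 280.85407844186, 'cy': 207.0544670938047, 'R': array([[ 0.00643582, -0.99996019,  0.00618124],
       [-0.99687753, -0.00690222, -0.07866094],
       [ 0.07870047, -0.00565569, -0.99688226]]), 't': array([0.00371888, 0.61094938, 0.90277591])}
{'time_s': 0.1, 'joint_pos': array([-1.19461385e+00,  4.80774027e-01,  1.59676406e+00, -1.96494110e-05,
        1.06507964e+00, -4.65938766e-02]), 'dq': array([-0.00209918, -0.0016084 , -0.00186926,  0.00016422, -0.00124068,
        0.00025178]), 'tau': array([ 5.92202850e-04, -9.52257872e+01, -4.31044364e+01, -8.41323981e-05,
        5.21284135e-03, -4.24324094e-05]), 'tcp_pos': array([ 0.26658516, -0.59245109,  0.23075082]), 'tool_rot': array([-3.14056790e+00, -3.05831972e-05,  4.22785866e-01]), 'contact_force': array([0.39304954, 0.78733967, 0.17693775]), 'wrist_torque': array([0.00748954, 0.00797302, 0.01736716]), 'grasp_force': 0.0, 'finger_gap': 0.08541391909990007}
```

View pics/scene0.png

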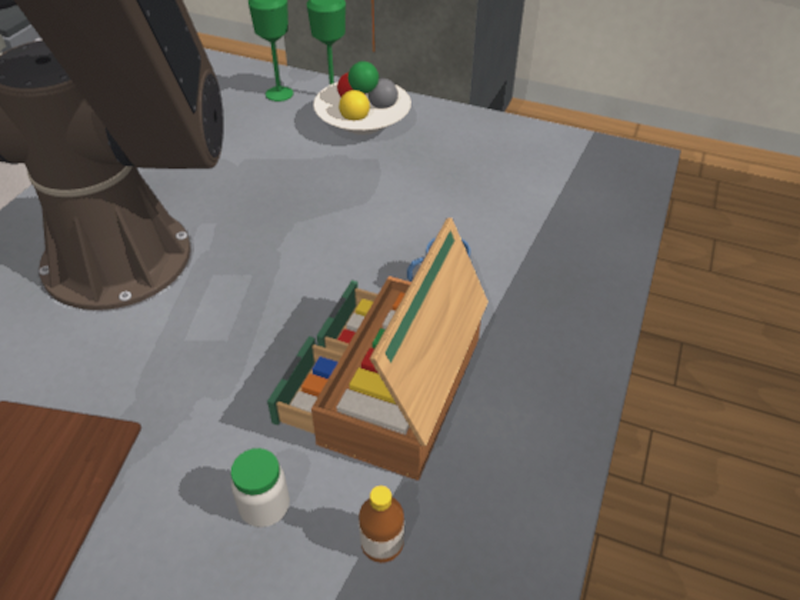

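View pics/top0.png

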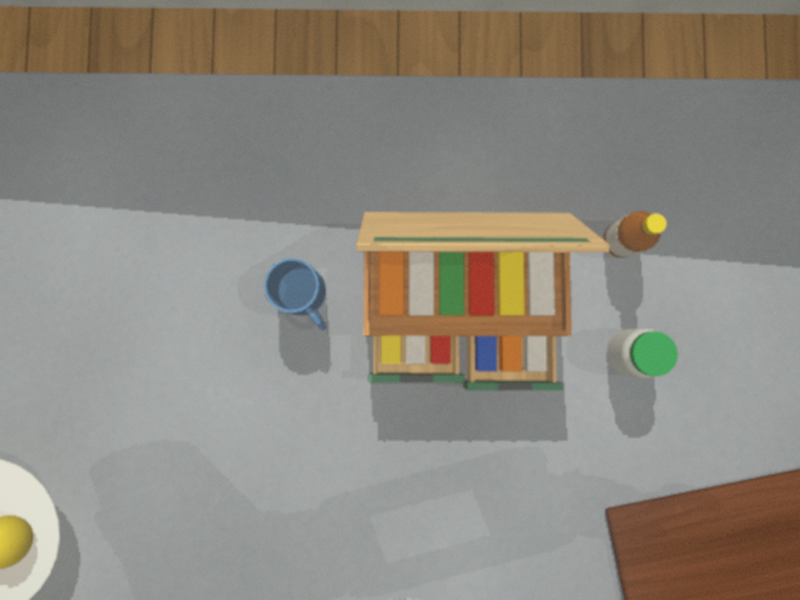

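The scene shows the chest with both drawers out and the lid raised. In the top view the carcass runs (365..570, 250..335), the drawer fronts are at row ~380, the mug is at (295,285), the jar at (650,355) and the syrup at (640,230). I'll enlarge both.

Run:
```python
import cv2
from plant import robot
a=robot.grab_frame("top")[:,:,::-1][140:285,240:435];cv2.imwrite("pics/topc.png",cv2.resize(a,None,fx=4,fy=4,interpolation=cv2.INTER_CUBIC))
a=robot.grab_frame("scene")[:,:,::-1][150:340,180:350];a=a[:,:];cv2.imwrite("pics/scc.png",cv2.resize(a,None,fx=3,fy=3,interpolation=cv2.INTER_CUBIC))
```

```text
(no output)
```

View pics/topc.png

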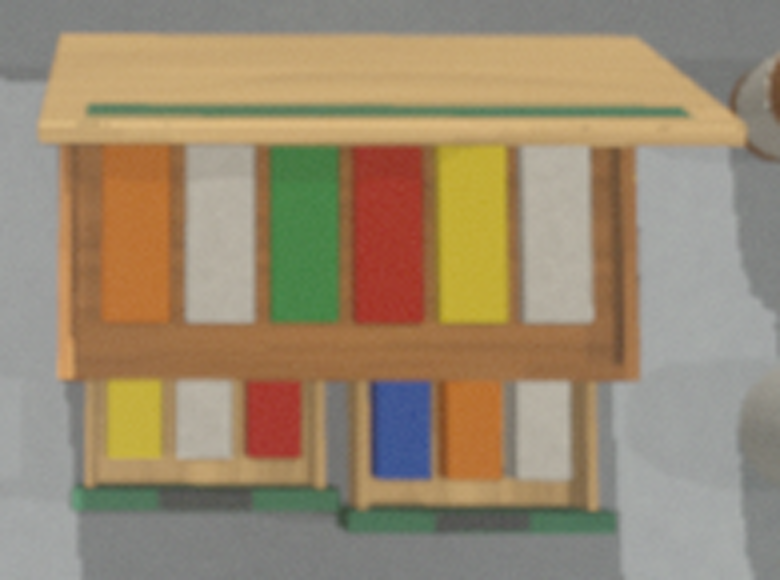

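View pics/scc.png

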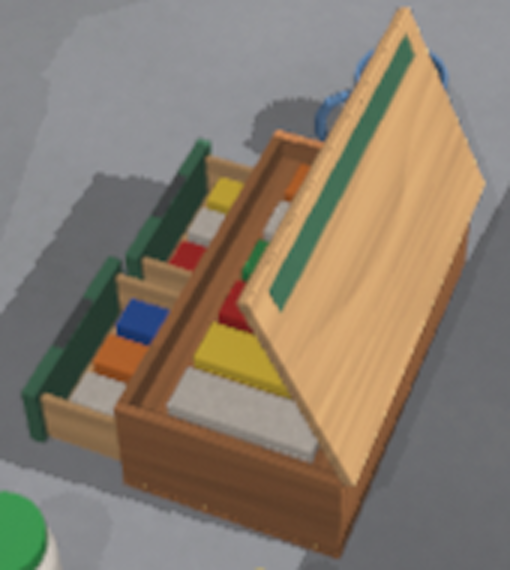

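```bash
cat > fit.py <<'E'
import numpy as np
from plant import robot
from scipy.optimize import least_squares
C={n:robot.camera_model(n) for n in("top","scene")}
def proj(n,X):
    c=C[n];f=210/np.tan(np.radians(c["fov_y"]/2));p=c["R"]@X+c["t"];return np.array([f*p[0]/p[2]+c["cx"],f*p[1]/p[2]+c["cy"]])
def lidpt(s,y,h,a): # s from hinge to edge, h above underside
    return [.085-s*np.cos(a)+h*np.sin(a),y,.095+s*np.sin(a)+h*np.cos(a)]
def unproj(n,uv,z):
    c=C[n];f=210/np.tan(np.radians(c["fov_y"]/2));d=c["R"].T@np.array([(uv[0]-c["cx"])/f,(uv[1]-c["cy"])/f,1]);o=-c["R"].T@c["t"];return o+d*(z-o[2])/d[2]
E
python3 - <<'E'
from fit import *
T=lambda x,y:np.array([240+x/4-.4,140+y/4-.4]);S=lambda x,y:np.array([180+x/3-.33,150+y/3-.33])
def pts(p):
    x,y,w,l,r,a=p
    L=[("top",T(60,380),[-.085,.15,.095]),("top",T(640,380),[-.085,-.15,.095]),
    ("top",T(75,509),[-.097-l,.144,.066]),("top",T(340,508),[-.097-l,.002,.066]),
    ("top",T(346,531),[-.097-r,-.002,.066]),("top",T(617,530),[-.097-r,-.144,.066]),
    ("top",T(40,122),lidpt(.175,.15,.01,a)),("top",T(745,124),lidpt(.175,-.15,.01,a)),
    ("top",T(38,143),lidpt(.175,.15,0,a)),("top",T(748,145),lidpt(.175,-.15,0,a)),
    ("top",T(62,35),lidpt(0,.15,.01,a)),("top",T(637,37),lidpt(0,-.15,.01,a)),
    ("scene",S(352,487),lidpt(0,-.15,.01,a)),("scene",S(486,183),lidpt(0,.15,.01,a)),
    ("scene",S(241,305),lidpt(.175,-.15,0,a)),("scene",S(405,7),lidpt(.175,.15,0,a)),
    ("scene",S(338,556),[.085,-.15,0]),("scene",S(123,487),[-.085,-.15,0]),("scene",S(117,406),[-.085,-.15,.095]),
    ("scene",S(25,393),[-.097-r,-.144,.066]),("scene",S(203,142),[-.097-l,.144,.066])]
    c,s=np.cos(w),np.sin(w);R=np.array([[c,-s,0],[s,c,0],[0,0,1]])
    return np.array([proj(n,R@np.array(q)+[x,y,0])-m for n,m,q in L])
r=least_squares(lambda p:pts(p).ravel(),[.6,-.07,0,.05,.05,1.],loss="soft_l1")
print(r.x.round(4));print(pts(r.x).round(1).tolist())
k=.7
for nm,uv,z in(("mug",(295*k,285*k),.092),("jar",(654*k,353*k),.1),("syrup",(655*k,223*k),.135)):print(nm,unproj("top",uv,z).round(3))
E
```

```text
[ 0.6338 -0.0872  0.0043  0.0543  0.0655  1.1463]
[[-0.4, 0.1], [0.7, 0.4], [-0.7, -0.5], [0.4, -0.1], [0.8, -0.5], [0.3, -0.1], [-0.6, -0.6], [1.7, -0.5], [0.1, -0.1], [0.2, -0.0], [-0.4, -0.3], [0.3, -0.2], [1.2, -0.4], [0.3, -0.3], [-1.4, -1.3], [-1.8, -0.7], [0.5, 0.8], [0.3, -1.6], [-1.4, 0.3], [-0.5, -0.6], [-0.4, -2.1]]
mug [0.62  0.162 0.092]
jar [ 0.525 -0.353  0.1  ]
syrup [ 0.706 -0.344  0.135]
```

The fit residuals are about 1 px. The chest is at (0.634, -0.087) with yaw 0.004. The left drawer is out 54 mm, the right 66 mm, and the lid is at 1.15 rad. First I shut the fingers and square the tool.

play_rows(plan=[[0.516,-0.473,0,0,0,0.267],[0.516,-0.473,0,0,0,0.267],[0.516,-0.473,0,0,0,0.267],[0.516,-0.473,0,0,0,0.267],[0.516,-0.473,0,0,0,0.267]], claw=-1)

```text
time_s: 0.82
tcp_pos: [0.3503, -0.3983, 0.2315]
tool_rot: [-3.141, -0.0, 0.006]
contact_force: [0.0, -0.1, -0.4]
finger_gap: -0.0
grasp_force: 0.0
```

play_rows(plan=[[0.283,-0.794,0,0,0,0],[0.283,-0.794,0,0,0,0],[0.283,-0.794,0,0,0,0],[0.283,-0.794,0,0,0,0],[0.283,-0.794,0.2,0,0,0]])

```text
time_s: 1.45
tcp_pos: [0.4381, -0.1601, 0.1736]
tool_rot: [3.138, -0.008, 0.007]
contact_force: [0.1, -0.8, -1.6]
finger_gap: -0.0004
grasp_force: 0.0
```

play_rows(plan=[[0,0,0.2,0,0,0],[0,0,0.4,0,0,0],[0,0,0.433,0,0,0],[0,0,0.433,0,0,0]])

```text
time_s: 1.95
tcp_pos: [0.434, -0.1619, 0.0419]
tool_rot: [-3.141, 0.001, 0.003]
contact_force: [0.3, 0.1, 0.9]
finger_gap: 0.0001
grasp_force: 0.0
```

play_rows(plan=[[0.035,0,0,0,0,0],[0.06,0,0,0,0,0],[0.08,0,0,0,0,0],[0.1,0,0,0,0,0],[0.12,0,0,0,0,0]])

```text
time_s: 2.58
tcp_pos: [0.47, -0.1611, 0.0415]
tool_rot: [-3.142, 0.0, 0.004]
contact_force: [-2.1, 1.4, 1.7]
finger_gap: -0.0002
grasp_force: 0.9
```

play_rows(plan=[[0.02,0,0,0,0,0],[0.04,0,0,0,0,0],[0.06,0,0,0,0,0],[0.08,0,0,0,0,0],[0.1,0,0,0,0,0]])

```text
time_s: 3.2
tcp_pos: [0.5001, -0.1611, 0.0413]
tool_rot: [-3.142, 0.0, 0.003]
contact_force: [-1.4, 1.0, 0.1]
finger_gap: 0.0001
grasp_force: 0.9
```

play_rows(plan=[[0.018,0,0,0,0,0],[0.035,0,0,0,0,0],[0.048,0,0,0,0,0],[0.058,0,0,0,0,0],[0.066,0,0,0,0,0]])

```text
time_s: 3.82
tcp_pos: [0.5197, -0.1611, 0.0414]
tool_rot: [-3.142, 0.0, 0.003]
contact_force: [-1.9, -0.6, -1.0]
finger_gap: -0.0002
grasp_force: 0.8
```

play_rows(plan=[[0.005,0,0,0,0,0],[0.01,0,0,0,0,0],[0.015,0,0,0,0,0]])

```text
time_s: 4.2
tcp_pos: [0.5241, -0.1611, 0.0414]
tool_rot: [-3.142, 0.0, 0.003]
contact_force: [-1.6, -0.1, -1.5]
finger_gap: -0.0001
grasp_force: 0.8
```

play_rows(plan=[[0.004,0,0,0,0,0],[0.008,0,0,0,0,0],[0.012,0,0,0,0,0]])

```text
time_s: 4.58
tcp_pos: [0.526, -0.1609, 0.0413]
tool_rot: [-3.141, 0.003, 0.004]
contact_force: [-16.0, -5.7, 10.7]
finger_gap: 0.0
grasp_force: 8.0
```

Right drawer is home (16 N at x = 0.526). Next I back off and move across to the left one.

play_rows(plan=[[-0.02,0,0,0,0,0],[-0.15,0,0,0,0,0],[-0.27,0,0,0,0,0],[-0.27,-0.2,0,0,0,0],[-0.27,-0.4,0,0,0,0]])

```text
time_s: 5.2
tcp_pos: [0.4464, -0.041, 0.0416]
tool_rot: [3.141, -0.002, -0.0]
contact_force: [0.2, 0.7, 0.3]
finger_gap: -0.0002
grasp_force: 0.0
```

play_rows(plan=[[0,-0.09,0,0,0,0],[0,-0.09,0,0,0,0],[0.05,-0.09,0,0,0,0],[0.07,-0.09,0,0,0,0],[0.09,-0.09,0,0,0,0]])

```text
time_s: 5.82
tcp_pos: [0.4736, -0.015, 0.0413]
tool_rot: [-3.142, 0.0, 0.002]
contact_force: [-2.3, -1.7, 1.7]
finger_gap: 0.0003
grasp_force: 0.9
```

play_rows(plan=[[0.02,0,0,0,0,0],[0.04,0,0,0,0,0],[0.06,0,0,0,0,0],[0.08,0,0,0,0,0],[0.1,0,0,0,0,0]])

```text
time_s: 6.45
tcp_pos: [0.5035, -0.014, 0.0414]
tool_rot: [-3.142, 0.0, 0.003]
contact_force: [-1.9, -0.9, -0.8]
finger_gap: -0.0004
grasp_force: 0.9
```

play_rows(plan=[[0.018,0,0,0,0,0],[0.033,0,0,0,0,0],[0.045,0,0,0,0,0],[0.053,0,0,0,0,0],[0.058,0,0,0,0,0]])

```text
time_s: 7.08
tcp_pos: [0.5207, -0.014, 0.0414]
tool_rot: [-3.142, -0.0, 0.003]
contact_force: [-0.8, 0.3, -0.3]
finger_gap: -0.0002
grasp_force: 0.8
```

play_rows(plan=[[0.005,0,0,0,0,0],[0.009,0,0,0,0,0],[0.013,0,0,0,0,0],[0.017,0,0,0,0,0]])

```text
time_s: 7.58
tcp_pos: [0.5254, -0.014, 0.0414]
tool_rot: [-3.142, 0.001, 0.003]
contact_force: [-7.2, -0.0, 4.6]
finger_gap: -0.0003
grasp_force: 3.6
```

play_rows(plan=[[0.004,0,0,0,0,0],[0.004,0,0,0,0,0]])

```text
time_s: 7.82
tcp_pos: [0.5254, -0.014, 0.0413]
tool_rot: [-3.141, 0.003, 0.003]
contact_force: [-8.1, -0.6, 6.4]
finger_gap: -0.0001
grasp_force: 4.3
```

play_rows(plan=[[-0.02,0,0,0,0,0],[-0.15,0,0,0,0,0],[-0.27,0,0,0,0,0],[-0.27,0,-0.2,0,0,0],[-0.27,0,-0.4,0,0,0]])

```text
time_s: 8.45
tcp_pos: [0.4452, -0.0143, 0.1626]
tool_rot: [-3.142, 0.001, 0.003]
contact_force: [1.9, -0.1, -0.6]
finger_gap: -0.0003
grasp_force: 0.0
```

Both drawers are home. Now I go up and over to behind the lid, and tabulate the closing arc.

play_rows(plan=[[0,0,-0.2,0,0,0],[0,0,-0.4,0,0,0],[0,0.1,-0.6,0,0,0],[0.15,0.243,-0.667,0,0,0],[0.35,0.243,-0.667,0,0,0]])

```text
time_s: 9.07
tcp_pos: [0.5513, -0.0895, 0.3647]
tool_rot: [3.14, -0.006, 0.001]
contact_force: [0.8, 0.0, 0.6]
finger_gap: -0.0001
grasp_force: 0.0
```

play_rows(plan=[[0.2,0,0,0,0,0],[0.4,0,0,0,0,0],[0.583,0,0,0,0,0],[0.583,0,0,0,0,0],[0.583,0,0,0,0,0]])

```text
time_s: 9.7
tcp_pos: [0.7243, -0.0862, 0.3609]
tool_rot: [-3.142, 0.001, 0.003]
contact_force: [-0.7, -0.6, -0.3]
finger_gap: 0.0002
grasp_force: 0.0
```

Run:
```python
import numpy as np
from plant import robot,robot as r
import cv2
o=robot.observe();print(o["tcp_pos"],o["tool_rot"],o["time_s"])
cv2.imwrite("pics/s2.png",robot.grab_frame("scene")[:,:,::-1])
for a in np.r_[1.146:0:-.04,0]:
    s=.15;print(round(a,2),np.round([.719-s*np.cos(a)+.01*np.sin(a)+.011,.095+s*np.sin(a)+.01*np.cos(a)],4))
```

```text
[ 0.7243419  -0.0861674   0.36085396] [-3.14152086e+00  8.40870073e-04  3.46927578e-03] 9.7
1.15 [0.6773 0.2358]
1.11 [0.6717 0.2336]
1.07 [0.6662 0.2311]
1.03 [0.6608 0.2285]
0.99 [0.6555 0.2256]
0.95 [0.6504 0.2225]
0.91 [0.6453 0.2192]
0.87 [0.6404 0.2157]
0.83 [0.6357 0.2121]
0.79 [0.6311 0.2082]
0.75 [0.6266 0.2042]
0.71 [0.6223 0.1999]
0.67 [0.6182 0.1955]
0.63 [0.6143 0.191 ]
0.59 [0.6106 0.1863]
0.55 [0.607  0.1814]
0.51 [0.6036 0.1764]
0.47 [0.6005 0.1713]
0.43 [0.5975 0.1661]
0.39 [0.5948 0.1607]
0.35 [0.5923 0.1553]
0.31 [0.59   0.1497]
0.27 [0.5879 0.1441]
0.23 [0.5861 0.1384]
0.19 [0.5844 0.1326]
0.15 [0.5831 0.1267]
0.11 [0.5819 0.1208]
0.07 [0.581  0.1149]
0.03 [0.5803 0.1089]
0.0 [0.58  0.105]
```

View pics/s2.png

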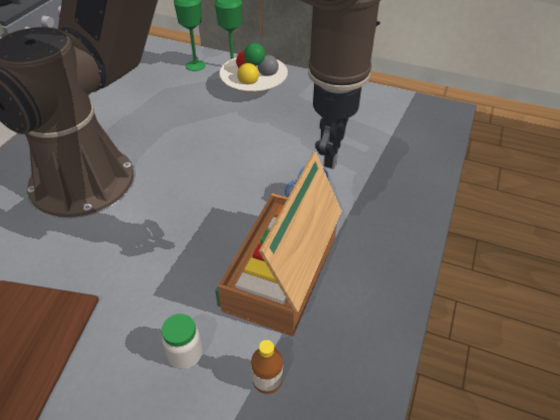

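The picture shows both drawers flush, with the gripper above and behind the raised lid (tip at about (330,160)). I'll descend behind it.

play_rows(plan=[[0,0,0.15,0,0,0],[0,0,0.3,0,0,0],[0,0,0.417,0,0,0],[-0.06,0,0.417,0,0,0],[-0.1,0,0.417,0,0,0]])

```text
time_s: 10.38
tcp_pos: [0.6933, -0.0864, 0.2371]
tool_rot: [3.141, -0.0, 0.003]
contact_force: [-0.1, -0.8, 0.8]
finger_gap: 0.0
grasp_force: 0.0
```

play_rows(plan=[[-0.02,0,0,0,0,0],[-0.04,0,0,0,0,0],[-0.056,0,0.001,0,0,0],[-0.074,0,0.008,0,0,0],[-0.092,0,0.016,0,0,0]])

```text
time_s: 11.0
tcp_pos: [0.6672, -0.0864, 0.2317]
tool_rot: [3.142, -0.001, 0.003]
contact_force: [1.8, -0.2, 3.7]
finger_gap: 0.0002
grasp_force: 1.3
```

play_rows(plan=[[-0.018,0,0.009,0,0,0],[-0.036,0,0.018,0,0,0],[-0.053,0,0.029,0,0,0],[-0.07,0,0.04,0,0,0],[-0.086,0,0.051,0,0,0]])

```text
time_s: 11.62
tcp_pos: [0.6409, -0.0865, 0.216]
tool_rot: [3.142, 0.0, 0.003]
contact_force: [1.2, -0.5, 2.6]
finger_gap: -0.0001
grasp_force: 1.2
```

play_rows(plan=[[-0.016,0,0.012,0,0,0],[-0.031,0,0.025,0,0,0],[-0.046,0,0.038,0,0,0],[-0.06,0,0.053,0,0,0],[-0.074,0,0.067,0,0,0]])

```text
time_s: 12.25
tcp_pos: [0.6188, -0.0865, 0.1958]
tool_rot: [-3.142, 0.0, 0.003]
contact_force: [0.8, -0.2, 1.7]
finger_gap: 0.0002
grasp_force: 1.0
```

play_rows(plan=[[-0.013,0,0.015,0,0,0],[-0.025,0,0.031,0,0,0],[-0.037,0,0.047,0,0,0],[-0.049,0,0.064,0,0,0],[-0.059,0,0.081,0,0,0]])

```text
time_s: 12.88
tcp_pos: [0.6011, -0.0866, 0.1715]
tool_rot: [-3.142, 0.0, 0.003]
contact_force: [-1.5, -0.2, 2.1]
finger_gap: 0.0001
grasp_force: 1.0
```

play_rows(plan=[[-0.01,0,0.017,0,0,0],[-0.019,0,0.035,0,0,0],[-0.027,0,0.053,0,0,0],[-0.035,0,0.072,0,0,0],[-0.042,0,0.091,0,0,0]])

```text
time_s: 13.5
tcp_pos: [0.5886, -0.0866, 0.1441]
tool_rot: [-3.142, 0.0, 0.003]
contact_force: [-0.6, -0.6, 2.4]
finger_gap: -0.0001
grasp_force: 0.9
```

play_rows(plan=[[-0.006,0,0.019,0,0,0],[-0.012,0,0.038,0,0,0],[-0.016,0,0.056,0,0,0],[-0.018,0,0.071,0,0,0],[-0.021,0,0.084,0,0,0]])

```text
time_s: 14.12
tcp_pos: [0.5825, -0.0867, 0.119]
tool_rot: [-3.142, 0.0, 0.003]
contact_force: [-0.2, 0.3, 2.3]
finger_gap: 0.0002
grasp_force: 0.9
```

play_rows(plan=[[0,0,0.01,0,0,0],[0,0,0.018,0,0,0],[0,0,0.025,0,0,0],[0,0,0.031,0,0,0],[0,0,0.037,0,0,0]])

```text
time_s: 14.75
tcp_pos: [0.5825, -0.0867, 0.1082]
tool_rot: [3.142, -0.0, 0.003]
contact_force: [-0.9, 0.0, 1.6]
finger_gap: -0.0001
grasp_force: 0.9
```

play_rows(plan=[[0,0,0.004,0,0,0],[0,0,0.008,0,0,0],[0,0,0.012,0,0,0],[0,0,0.015,0,0,0]])

```text
time_s: 15.25
tcp_pos: [0.5826, -0.0867, 0.1048]
tool_rot: [3.141, -0.0, 0.003]
contact_force: [-10.6, 1.1, 31.7]
finger_gap: -0.0
grasp_force: 16.2
```

play_rows(plan=[[0,0,-0.015,0,0,0],[0,0,-0.1,0,0,0],[0,0,-0.3,0,0,0],[0,0,-0.5,0,0,0],[0,0,-0.6,0,0,0]])

```text
time_s: 15.88
tcp_pos: [0.5836, -0.0869, 0.2873]
tool_rot: [3.141, -0.004, 0.003]
contact_force: [0.5, -0.2, -0.4]
finger_gap: 0.0001
grasp_force: 0.0
```

play_rows(plan=[[-0.2,-0.2,0,0,0,0],[-0.3,-0.4,0,0,0,0],[-0.3,-0.6,0,0,0,0],[-0.3,-0.8,0,0,0,0],[-0.3,-0.8,0,0,0,0]])

```text
time_s: 16.5
tcp_pos: [0.4913, 0.1561, 0.284]
tool_rot: [-3.141, -0.001, 0.006]
contact_force: [0.8, -1.2, -0.5]
finger_gap: -0.0002
grasp_force: 0.0
```

Run:
```python
from plant import robot
import cv2,numpy as np
o=robot.observe();print(o["tcp_pos"],o["contact_force"])
a=robot.grab_frame("top")[130:300,190:490];b=robot.grab_frame("scene")[150:380,130:390]
a=cv2.resize(a,None,fx=2,fy=2);cv2.imwrite("pics/f.png",np.vstack([a,cv2.resize(b,(294,260)) if 0 else cv2.copyMakeBorder(b,0,0,0,340,0)])[:,:,::-1])
```

```text
[0.49127868 0.15609761 0.28395004] [ 0.7700777  -1.22504178 -0.50321358]
```

View pics/f.png

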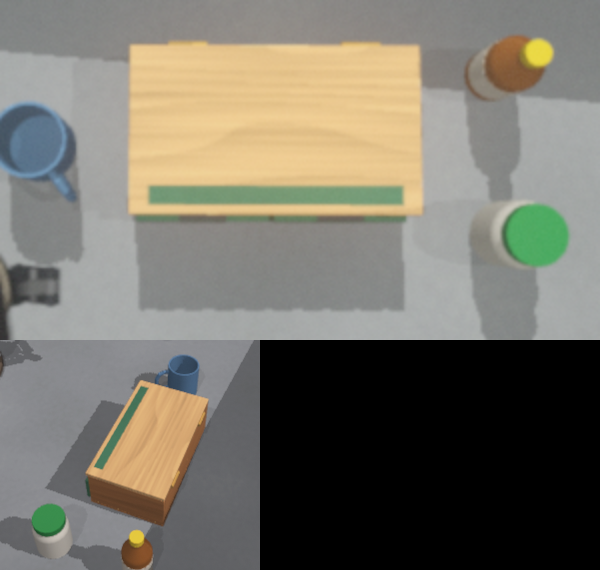

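The lid lies flat and both drawer fronts are level just under its front edge (row ~217). The mug, jar and syrup haven't moved. Handing in.

```bash
python3 -c "
from plant import robot
print(robot.hand_in())"
```

```text
the job is handed in; nothing more can be done
None
```

The tea chest is closed and the job handed in at about 16.6 s: both drawers were pushed home, then the lid pushed down flat, all slowly, and the mug, jar and syrup bottle stand where they were.

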